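# Set a carved border strip to the flip stop for sawing

## Robot

A 6-joint arm with a two-finger parallel gripper is mounted at the origin on the work surface. World frame = base frame: x ahead of the robot, y to its left, z up, the work surface at z = 0. Lengths are in m, angles in rad, forces in N, time in s.
With the tool pointing down it reaches from about 0.15 to 0.775 m from the base axis. Payload 6.1 kg.
Tool frame: the origin (TCP) lies at the very end of the fingers, on their centre line; the grasp point (between the pads) lies 19 mm behind it; z points along the fingers, y is the line along which they close (so a half turn about z gives the same grasp; the last joint's range is limited). The gripper opens to 85 mm and grips with 20 to 120 N. Pads are 22 mm wide; open, the fingers measure 114 mm over their backs; the gripper's body (76 mm by 85 mm) begins 54 mm behind the grasp point. The pads swing forward as they close: fully open they stand 13 mm farther back than shut.
Start: joints at [-1.13, 0.126, -0.04, 1.405, 0, 1.571], TCP at [0.224, -0.475, 0.231] pointing down, gripper open.
Joint ranges: [-2.72, 2.72], [-0.95, 1.95], [-1.27, 1.35], [-1.78, 2.02], [-1.46, 1.47], [-3.14, 3.14]. Speed limits (rad/s): [2.39, 2.39, 3.01, 3.14, 3.14, 3.14].

## Interface

Orientations are given as a unit quaternion [w, x, y, z].
In Python, from station import telemetry, read_camera, env gives the robot as it stands.
- The arm moves only by the tool move_arm, never from a script. Its argument "rows" is a list of rows, each a list of 5 numbers: the shift along the world's x, y, z in cm, then the turn about the world's z in degrees, then the opening, from 0 (shut) to 1 (fully open). In form: [[dx, dy, dz, spin, claw], ...]. A call has 1 to 8 rows; each row shifts and turns the commanded pose from where the row before left it; what a row does not reach is not made up. A row lasts 1/10 s, in which the tool goes at most 50 mm and 8.59 degrees, less where a joint would pass 70% of its speed; a pose out of reach is approached as far as the arm can. A call is refused whole if a number of a shift passes 5 or a number of a turn 8.59, either way. A call with a gripper value outside its range is refused whole. The fingers move at their own pace and stop on an object; the grip force is fixed at half the most. Time passes only in rows, so rows that do not move let the fingers close. It gives the time, the measured TCP pose, the force, the opening and the grip force at its end, in the units of the state.
- telemetry.get_state(): the state, without advancing time (a new reading comes with each control period).
- read_camera(name): name is "scene" or "top" or "wrist"; returns a dict with "image" (420x560x3 uint8, red, green, blue), "depth" (420x560 float32, m along the optical axis (not along the pixel's ray), 0 where there is no reading), "mtx" (3x3 intrinsics, pixels), "position" and "rotation" of the camera in the world. Camera axes: x right, y down, z forward; pixel columns grow to the right and rows downward; lengths in m; the calibration is good to about 2 mm. A picture is of the moment at which its call begins.
- env.job_done(): hands the job in; it is judged then, once.
The state is a dict: "time": time; "joints": joint angles; "joint_vel": joint speeds; "tau": joint torques, N m; "eef_pos": TCP position; "tcp_rot": TCP orientation; "force": force on the tool from outside, world axes, zero at the start; "moment": the same for the moment, N m; "width": finger opening in m; "gripper_force": force on a finger pad.
Only numpy, scipy, OpenCV 4.12 (cv2) and the standard library are available. Lean on these libraries where they do the work, as an engineer would, in place of code of your own. Each camera call takes 0.05 s, during which the arm holds its last target. There are 200 camera calls.

## Task

Set up the carved border strip for its saw cut, pushing everything with the fingers and never picking anything up. Flip the red stop on the fence over to the front so that it hangs fully down, push the standing strip over onto its plain back so that its carving faces up, and push it flat against the fence with its left end touching the red stop. Leave the blue stop up and the other things on the bench where they are.

Things in the scene. Friction and masses are not known exactly. Their poses are not given: they have to be found in the camera images.
- board: Crosscut board fixed on the bench: plywood bed 18 mm thick, on it an aluminium fence 45 mm high, 25 mm thick, full length. Origin on the bench, under the fence's front face, at the saw kerf (dark line across the bed). x across the fence away from the robot, y left along the fence, z up. The bed reaches 165 mm in front of the fence face, 400 mm left and 340 mm right of the kerf
- strip: Loose carved border strip 300 x 64 x 20 mm, 260 g. Origin: centre of its plain back; y along it to its left end, z out of the carved face, x across its width. Starts standing 64 mm tall on a long edge on the bed, its back 80 to 140 mm in front of the fence, carving to the robot, x up; pushed near the top it tips towards the fence. Lying on its back: origin at bed height, z up, x to the fence
- strip_end (a point): Point on the strip: middle of the plain-back edge of its left end face, 150 mm from its origin along its y. That end face should come against the working face of the red stop
- red_stop: Fixed steel carriage of the red flip stop on the fence, 52 mm wide (y -17 to 35 mm), up to 71 mm above the bed; a knob behind it, 38 mm high, reaches x = 54 mm. Origin: on the bed, at the fence's front face, in the plane of the stop's working face, the right (-y) side of its red arm; axes as the board's. Hinge axis along y at x = -10, z = 62 mm; arm 18 mm wide (y 0 to 18), 12 thick, 58 long
- red_arm (a joint): Hinge of the red arm (rad). 3.665 = up: leaning 0.52 rad back past upright, away from the robot, its end 113 mm above the bed, 20 mm behind the fence's front face; 3.14 = upright; 0 = fully down, hanging 4 to 16 mm in front of the fence, lower end 4 mm above the bed. Turns over the top to the front; past upright it falls by itself in about 1 s and stays down. It starts up.
- red_arm_tip (a point): middle of the free end of the red stop's arm, 58 mm from its hinge
- blue_stop: Fixed steel carriage of the blue flip stop on the fence, 52 mm wide (y -17 to 35 mm), up to 71 mm above the bed; a knob behind it, 38 mm high, reaches x = 54 mm. Origin: on the bed, at the fence's front face, in the plane of the stop's working face, the right (-y) side of its blue arm; axes as the board's. Hinge axis along y at x = -10, z = 62 mm; arm 18 mm wide (y 0 to 18), 12 thick, 58 long
- blue_arm (a joint): Hinge of the blue arm (rad). 3.665 = up: leaning 0.52 rad back past upright, away from the robot, its end 113 mm above the bed, 20 mm behind the fence's front face; 3.14 = upright; 0 = fully down, hanging 4 to 16 mm in front of the fence, lower end 4 mm above the bed. Turns over the top to the front; past upright it falls by itself in about 1 s and stays down. It starts up and must stay up.
- cut_piece: a finished short piece of the same carved border, 64 x 75 x 20 mm, lying on the left end of the crosscut board; origin at the centre of its underside
- gouge_red: carving gouge with a red handle, about 225 mm long and 25 mm thick, lying on the bench in front of the crosscut board; origin on the bench under its handle, x towards its blade
- gouge_blue: the same with a blue handle, lying behind the right part of the fence
- gouge_boxwood: the same with a pale wooden handle, in front of the board
- mallet: dark round carver's mallet standing on its head at the right, 216 mm tall, 92 mm across; origin at the centre of its underside
- set_square: triangular aluminium set square with a dark wooden stock, about 170 x 160 mm, lying flat on the bench beyond the left end of the board; origin at the middle of its stock's underside
- pull_saw: pull saw with a cork-coloured handle and a brass back, about 490 mm long and 24 mm thick, lying on the bench behind the fence along y; origin near the joint of handle and blade
- glue_bottle: white glue bottle with an orange cap, 60 mm across, 170 mm tall, standing behind the right end of the crosscut board; origin at the centre of its underside

How it is judged:
At the end, for the whole second after the job is handed in: The red arm hangs within 0.08 rad of fully down and the blue arm is up (joint above 3.3 rad). The strip lies still and flat on the bed with its carved face up, its long edge within 3.5 mm of the fence and parallel to it within 0.02 rad, its left end within 3.5 mm of the red stop's working face (value of joint red_arm below 0.08 rad and value of joint blue_arm above 3.3 rad and angle between strip's own z axis and vertical below 0.06 rad and z of strip in the frame of red_stop between -0.003 and 0.003 m and x of strip in the frame of red_stop between -0.0355 and -0.029 m and angle between the y axis of strip and the y axis of board, either way round below 0.02 rad and y of strip_end in the frame of red_stop between -0.0035 and 0.0025 m and linear speed of strip below 0.01 m/s); the robot touches nothing.
It fails at once if the strip is picked up: lifted about 15 mm while standing or 25 mm while lying (height (world z) of strip above 0.066 m or (angle between strip's own z axis and vertical below 0.5 rad and height (world z) of strip above 0.043 m)).
It fails at once if the blue stop is flipped off its up position (value of joint blue_arm below 3.2 rad).
It fails at once if a gouge, the set square or the saw is pushed more than 25 mm (distance of any of gouge_red, gouge_blue, gouge_boxwood, set_square, pull_saw from where it was at the start of the episode above 0.025 m).
It fails at once if the mallet or the glue bottle is pushed more than 25 mm or tipped over (distance of any of mallet, glue_bottle from where it was at the start of the episode above 0.025 m or angle between any of mallet, glue_bottle's own z axis and vertical above 0.5 rad).
It fails at once if the cut piece is pushed more than 25 mm (distance of cut_piece from where it was at the start of the episode above 0.025 m).
It also fails if it takes over 59 s, if anything falls off the work surface, if the arm or the gripper's body presses on something with over 40 N, if the wrist force passes 120 N, or if a joint passes its speed limit or range.

## Working session

There is one attempt and no reset: what is moved stays moved. The work goes in short steps, Python scripts to look and compute and a tool call to move; the robot and the scene stay as the last step left them, time stands still between calls to the robot, and variables do not carry over. Pictures are saved under pics/ and viewed, at most 10 in all, crops included, and the job is handed in when it is done.

Besides the shell and the picture viewer there is one more tool, called after ">>>" by a JSON object that holds its "op" and its "data". move_arm: Moves the arm, as the interface text tells. Its arguments: {"type":"object","properties":{"rows":{"type":"array"}},"required":["rows"]}

```bash
mkdir -p pics; ls
cat > h.py <<'E'
import numpy as np, cv2
from station import telemetry, read_camera, env
def world(c):
    "per-pixel world points from depth"
    K=c["mtx"];d=c["depth"];v,u=np.indices(d.shape)
    p=np.stack([(u-K[0,2])/K[0,0]*d,(v-K[1,2])/K[1,1]*d,d],-1)
    return p@np.array(c["rotation"]).T+np.array(c["position"])
def save(c,n): cv2.imwrite(f"pics/{n}.png",c["image"][:,:,::-1])
E
python3 - <<'E'
from h import *
a=read_camera("top");b=read_camera("scene")
for n,c in(("top",a),("scene",b)):
    save(c,n+"0"); np.savez(n+"0.npz",**c); print(n,c["position"],np.round(c["rotation"],3).tolist())
print(a["mtx"])
print(telemetry.get_state())
E
```

```text
pics
top [0.18355621 0.04496817 1.98873033] [0.061, -0.698, 0.709, -0.072]
scene [1.37822981 0.24068076 1.44533387] [-0.177, 0.591, 0.756, -0.22]
[[531.20086786   0.         275.92117766]
 [  0.         531.20086786 211.24836321]
 [  0.           0.           1.        ]]
{'time': 0.1, 'joints': array([-1.12999636e+00,  1.26313212e-01, -4.04982488e-02,  1.40540047e+00,
        8.97230081e-06,  1.57078069e+00]), 'joint_vel': array([ 0.00076175, -0.00116078,  0.0017547 ,  0.00043902,  0.00061279,
        0.00038226]), 'tau': array([-1.17931195e-03, -4.36905169e+01,  3.53604233e+01,  1.37294116e-02,
        2.38854653e-05, -1.95333899e-05]), 'eef_pos': array([ 0.2238444 , -0.4744835 ,  0.23061375]), 'tcp_rot': array([-6.91663846e-04,  9.75808130e-01,  2.18627521e-01, -1.50356956e-04]), 'force': array([-0.97198295,  0.22030598,  0.38213514]), 'moment': array([ 0.0013977 , -0.04007856, -0.01406532]), 'gripper_force': 0.0, 'width': 0.08556482648180647}
```

View pics/top0.png

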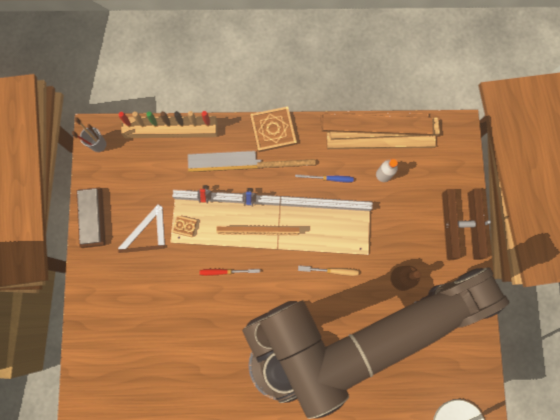

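View pics/scene0.png

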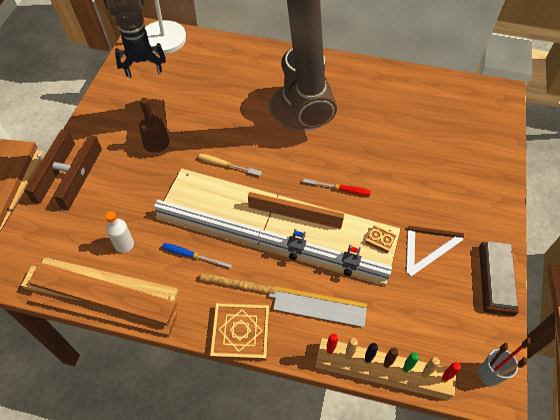

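The top view shows the fence along y (about row 195–205), the red stop at pixel (205,193), blue at (249,196), the strip standing at (218–308, 230), and the cut piece at (185,226). The scene view agrees. Next I measure these from the two views.

Run:
```python
from h import *
for n in("top","scene"):
    c=dict(np.load(n+"0.npz"));P=world(c);im=c["image"];z=P[...,2]
    hsv=cv2.cvtColor(im,cv2.COLOR_RGB2HSV);H,S,V=[hsv[...,i].astype(int) for i in range(3)]
    reg=(P[...,0]>.35)&(P[...,0]<.75)&(P[...,1]>-.4)&(P[...,1]<.5)
    fen=reg&(abs(z-.063)<.006)&(S<70)
    q=P[fen];  
    print(n,"fence n",len(q),"z",np.median(q[:,2]))
    (vx,vy,x0,y0)=cv2.fitLine(q[:,:2].astype(np.float32),cv2.DIST_HUBER,0,.01,.01).ravel()
    yaw=np.arctan2(-vx*np.sign(vy),vy*np.sign(vy)); print(" yaw",yaw,"pt",x0,y0)
    R=np.array([[np.cos(yaw),-np.sin(yaw)],[np.sin(yaw),np.cos(yaw)]])
    L=(P[...,:2]-[x0,y0])@R   # board-aligned coords about fence centreline
    f=L[fen];print(" fence x' pct",np.percentile(f[:,0],[2,50,98]),"y'",np.percentile(f[:,1],[0.5,99.5]))
    bed=reg&(abs(z-.018)<.005)&(L[...,0]<-.02)&(L[...,0]>-.25)
    b=L[bed];print(" bed x'",np.percentile(b[:,0],[.5,99.5]),"y'",np.percentile(b[:,1],[.5,99.5]),"z",np.median(z[bed]))
    st=reg&(abs(z-.082)<.008)&(L[...,0]<-.04)&(L[...,0]>-.2)
    s=L[st];print(" strip n",len(s),"z",np.median(z[st]),"x'",np.percentile(s[:,0],[2,50,98]),"y'",np.percentile(s[:,1],[.5,99.5]),"fit",np.polyfit(s[:,1],s[:,0],1))
    for nm,m in(("red",(S>140)&((H<6)|(H>174))&(V>70)),("blue",(S>120)&(H>105)&(H<130)&(V>50))):
        m=m&reg&(z>.06)&(abs(L[...,0])<.06); r=L[m]
        print(" ",nm,len(r),"x'",np.percentile(r[:,0],[2,50,98]),"y'",np.percentile(r[:,1],[2,50,98]),"z",np.percentile(z[m],[2,50,98]),"world",np.median(P[m],0))
    o=[("cut",reg&(abs(z-.038)<.006)&(L[...,0]<-.03))]
    for nm,m in o: r=L[m]; print(" ",nm,len(r),np.percentile(r,[3,97],0).tolist())
    gl=(P[...,0]>.5)&(P[...,0]<.9)&(P[...,1]<-.2)&(P[...,1]>-.45)&(z>.08); print("glue",np.median(P[gl],0)) if gl.any() else 0
    if n=="top":
        c2=im[150:280,160:390][:,:,::-1];t=cv2.resize(c2,None,fx=3.4,fy=3.4,interpolation=cv2.INTER_CUBIC)
    else:
        c2=im[170:290,140:410][:,:,::-1];u=cv2.resize(c2,None,fx=2.9,fy=2.9,interpolation=cv2.INTER_CUBIC)
    cv2.imwrite(f"pics/crop_{n}.png",t if n=="top" else u)
```

```text
Traceback (most recent call last):
  File "h.py", line 7, in world
    return p@np.array(c["rotation"]).T+np.array(c["position"])
           ~^~~~~~~~~~~~~~~~~~~~~~~~~~
ValueError: matmul: Input operand 1 has a mismatch in its core dimension 0, with gufunc signature (n?,k),(k,m?)->(n?,m?) (size 4 is different from 3)
```

```bash
sed -i 's/np.array(c\["rotation"\]).T/Rotation.from_quat(np.array(c["rotation"]),scalar_first=True).as_matrix().T/; 1a from scipy.spatial.transform import Rotation' h.py
cat > m.py <<'E'
from h import *
for n in("top","scene"):
    c=dict(np.load(n+"0.npz"));P=world(c);im=c["image"];z=P[...,2]
    hsv=cv2.cvtColor(im,cv2.COLOR_RGB2HSV);H,S,V=[hsv[...,i].astype(int) for i in range(3)]
    reg=(P[...,0]>.35)&(P[...,0]<.75)&(P[...,1]>-.4)&(P[...,1]<.5)
    fen=reg&(abs(z-.063)<.006)&(S<70)
    q=P[fen];  
    print(n,"fence n",len(q),"z",np.median(q[:,2]))
    (vx,vy,x0,y0)=cv2.fitLine(q[:,:2].astype(np.float32),cv2.DIST_HUBER,0,.01,.01).ravel()
    yaw=np.arctan2(-vx*np.sign(vy),vy*np.sign(vy)); print(" yaw",yaw,"pt",x0,y0)
    R=np.array([[np.cos(yaw),-np.sin(yaw)],[np.sin(yaw),np.cos(yaw)]])
    L=(P[...,:2]-[x0,y0])@R   # board-aligned coords about fence centreline
    f=L[fen];print(" fence x' pct",np.percentile(f[:,0],[2,50,98]),"y'",np.percentile(f[:,1],[0.5,99.5]))
    bed=reg&(abs(z-.018)<.005)&(L[...,0]<-.02)&(L[...,0]>-.25)
    b=L[bed];print(" bed x'",np.percentile(b[:,0],[.5,99.5]),"y'",np.percentile(b[:,1],[.5,99.5]),"z",np.median(z[bed]))
    st=reg&(abs(z-.082)<.008)&(L[...,0]<-.04)&(L[...,0]>-.2)
    s=L[st];print(" strip n",len(s),"z",np.median(z[st]),"x'",np.percentile(s[:,0],[2,50,98]),"y'",np.percentile(s[:,1],[.5,99.5]),"fit",np.polyfit(s[:,1],s[:,0],1))
    for nm,m in(("red",(S>140)&((H<6)|(H>174))&(V>70)),("blue",(S>120)&(H>105)&(H<130)&(V>50))):
        m=m&reg&(z>.06)&(abs(L[...,0])<.06); r=L[m]
        print(" ",nm,len(r),"x'",np.percentile(r[:,0],[2,50,98]),"y'",np.percentile(r[:,1],[2,50,98]),"z",np.percentile(z[m],[2,50,98]),"world",np.median(P[m],0))
    o=[("cut",reg&(abs(z-.038)<.006)&(L[...,0]<-.03))]
    for nm,m in o: r=L[m]; print(" ",nm,len(r),np.percentile(r,[3,97],0).tolist())
    gl=(P[...,0]>.5)&(P[...,0]<.9)&(P[...,1]<-.2)&(P[...,1]>-.45)&(z>.08); print("glue",np.median(P[gl],0)) if gl.any() else 0
    if n=="scene":
        c2=im[170:290,140:410][:,:,::-1];u=cv2.resize(c2,None,fx=2.9,fy=2.9,interpolation=cv2.INTER_CUBIC)
        cv2.imwrite(f"pics/crop_{n}.png",u)
E
python3 m.py
```

```text
top fence n 780 z 0.061804455181535434
 yaw -0.07829448 pt 0.598664 0.032339025
 fence x' pct [-0.01471184 -0.00015355  0.01200241] y' [-0.40035201  0.35754666]
 bed x' [-0.19908123 -0.02081841] y' [-0.37022272  0.40568656] z 0.017380782136922512
 strip n 417 z 0.08112213603622176 x' [-0.13356286 -0.12007828 -0.10420318] y' [-0.10655871  0.18764617] fit [-0.05621647 -0.11776891]
  red 67 x' [-0.02837133 -0.01342148  0.0075805 ] y' [0.23878217 0.24694941 0.25653742] z [0.07827758 0.10978229 0.1356751 ] world [0.60489566 0.27924505 0.10978229]
  blue 2 x' [0.0007623  0.0023707  0.00397909] y' [0.07776826 0.0798976  0.08202695] z [0.11960076 0.12727205 0.13494335] world [0.60727657 0.11180644 0.12727205]
  cut 269 [[-0.14731288888548033, -0.09279584469083862], [-0.08572114193787497, 0.3515007548931998]]
glue [ 0.69283819 -0.39584661  0.11747133]
scene fence n 1631 z 0.06254079132442136
 yaw -0.070963815 pt 0.6020438 0.043749545
 fence x' pct [-0.01642509 -0.00018703  0.12908595] y' [-0.42244811  0.35148811]
 bed x' [-0.19675192 -0.04068087] y' [-0.38069649  0.3855425 ] z 0.018103882750016176
 strip n 678 z 0.08133924730115494 x' [-0.13599083 -0.1191709  -0.10422653] y' [-0.1178181   0.17899139] fit [-0.04593865 -0.11799964]
  red 27 x' [-0.02823982  0.00339602  0.00877893] y' [0.22822758 0.23703665 0.24555347] z [0.08447612 0.13054434 0.13527658] world [0.6225333  0.28068304 0.13054434]
  blue 36 x' [-0.03197414 -0.001314    0.00838404] y' [0.06258715 0.0737599  0.08042756] z [0.08246061 0.12757639 0.13465289] world [0.60602388 0.11769081 0.12757639]
  cut 634 [[-0.14746131814457347, -0.08780084014670636], [-0.08416859327534532, 0.34012845556192695]]
glue [ 0.71335059 -0.39344171  0.11719353]
```

View pics/crop_scene.png

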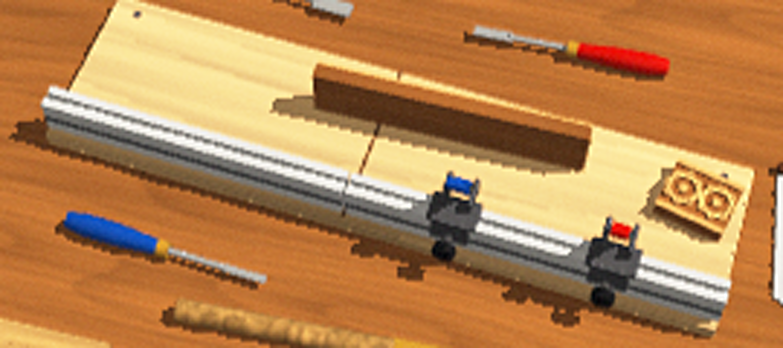

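The crop shows both arms up, with red at (620,230) and blue at (460,185). The strip stands in front with its back to the fence. Both views put the red arm at y' 0.239–0.257 along the fence, 18 mm wide as given. The fence is 25 mm thick and yawed about -0.075 rad. I'll head for the back of the red arm.

>>> {"op": "move_arm", "data": {"rows": [[0.5,4.5,0.5,-3.7,0],[0.5,4.5,0.5,-3.7,0],[0.5,4.5,0.5,-3.7,0],[0.5,4.5,0.5,-3.7,0],[0.5,4.5,0.5,-3.7,0],[0.5,4.5,0.5,-3.7,0],[0.5,4.5,0.5,-3.7,0],[0.5,4.5,0.5,-3.7,0]]}}

```text
time: 0.9
eef_pos: [0.2634, -0.1132, 0.2713]
tcp_rot: [-0.0, 0.999, -0.04, 0.0]
force: [0.7, 0.4, -0.3]
width: 0.0
gripper_force: 0.0
```

>>> {"op": "move_arm", "data": {"rows": [[3.5,3.2,0,0,0],[3.5,3.2,0,0,0],[3.5,3.2,0,0,0],[3.5,3.2,0,0,0],[3.5,3.2,0,0,0],[3.5,3.2,0,0,0],[3.5,3.2,0,0,0],[3.5,3.2,0,0,0]]}}

```text
time: 1.7
eef_pos: [0.5443, 0.0475, 0.2708]
tcp_rot: [-0.037, 0.999, 0.024, -0.002]
force: [0.3, -1.1, 0.5]
width: -0.0006
gripper_force: 0.0
```

Run:
```python
from h import *
c=dict(np.load("scene0.npz"));P=world(c);m=(abs(P[...,0]-.224)<.09)&(abs(P[...,1]+.475)<.09)&(P[...,2]>.12)
p=P[m];i=np.argsort(p[:,2])[:12];print("lowest gripper pts at start (TCP z .231)",np.round(p[i],3).tolist())
w=read_camera("wrist");save(w,"w1");np.savez("w1.npz",**w)
print(telemetry.get_state())
```

```text
lowest gripper pts at start (TCP z .231) [[0.312, -0.445, 0.12], [0.313, -0.438, 0.123], [0.309, -0.436, 0.124], [0.311, -0.445, 0.124], [0.311, -0.442, 0.125], [0.31, -0.438, 0.125], [0.305, -0.437, 0.125], [0.308, -0.439, 0.127], [0.312, -0.451, 0.128], [0.304, -0.437, 0.128], [0.297, -0.439, 0.13], [0.306, -0.439, 0.13]]
{'time': 1.75, 'joints': array([0.04917085, 0.17990403, 0.10350217, 1.4958421 , 0.07574913,
       3.14060794]), 'joint_vel': array([-0.02214238, -0.06187132, -0.12962028,  0.02044396, -0.03305278,
       -0.0002142 ]), 'tau': array([-1.04821153e+00, -6.30005264e+01,  3.28231609e+01,  5.53521395e+00,
       -7.72444694e-02,  1.51290078e-03]), 'eef_pos': array([0.54877599, 0.04939508, 0.2684912 ]), 'tcp_rot': array([-0.03783709,  0.99896906,  0.02502976, -0.0016353 ]), 'force': array([ 1.42274167,  0.08024944, -1.70497454]), 'moment': array([-0.07817922, -0.12639857, -0.02969492]), 'gripper_force': 0.0, 'width': 6.121717733384349e-05}
```

View pics/w1.png

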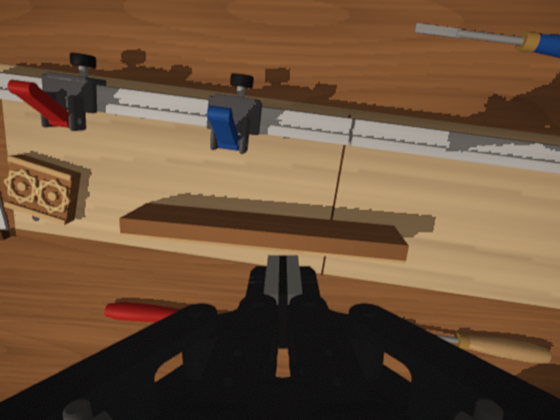

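The wrist view shows the red arm at (40,105), the blue arm at (225,128), the standing strip from (120,220) to (405,250) and the kerf at (340,180). Joint 6 reached its limit and the tool tilted by about 0.075 rad. I'll use the half-turn equivalent by spinning positive, and measure precisely from this view.

>>> {"op": "move_arm", "data": {"rows": [[0,2,0,8.5,0],[0,2,0,8.5,0],[0,2,0,8.5,0],[0,2,0,8.5,0],[0,2,0,8.5,0],[0,2,0,8.5,0],[0,2,0,8.5,0],[0,2,0,8.5,0]]}}

```text
time: 2.55
eef_pos: [0.5428, 0.2074, 0.2709]
tcp_rot: [-0.03, 0.813, 0.581, -0.022]
force: [0.4, -0.5, 1.1]
width: 0.0001
gripper_force: 0.0
```

```bash
cat > m2.py <<'E'
from h import *
import sys
c=dict(np.load(sys.argv[1]));P=world(c);im=c["image"];z=P[...,2]
hsv=cv2.cvtColor(im,cv2.COLOR_RGB2HSV);H,S,V=[hsv[...,i].astype(int) for i in range(3)]
reg=(P[...,0]>.35)&(P[...,0]<.75)&(P[...,1]>-.4)&(P[...,1]<.5)&(c["depth"]>0)
fen=reg&(abs(z-.063)<.004)&(S<70)&(P[...,0]>.54);q=P[fen]
(vx,vy,x0,y0)=cv2.fitLine(q[:,:2].astype(np.float32),cv2.DIST_HUBER,0,.01,.01).ravel()
yaw=np.arctan2(-vx*np.sign(vy),vy*np.sign(vy))
x0+=(.0323-y0)*vx/vy; y0=.0323
R=np.array([[np.cos(yaw),-np.sin(yaw)],[np.sin(yaw),np.cos(yaw)]]);L=(P[...,:2]-[x0,y0])@R
f=L[fen];print("yaw",yaw,"x0 at y=.0323",x0,"fence z",np.median(q[:,2]),"x'",np.percentile(f[:,0],[2,98]))
bed=reg&(abs(z-.018)<.005)&(L[...,0]<-.02);print("bed z",np.median(z[bed]),"front of bed x'",np.percentile(L[bed][:,0],1))
st=reg&(abs(z-.082)<.003)&(L[...,0]<-.04)&(L[...,0]>-.2)
if st.sum()>50:
    s=L[st];print("strip z",np.median(z[st]),"y'",np.percentile(s[:,1],[.5,99.5]),"fit",np.polyfit(s[:,1],s[:,0],1),"width",np.percentile(s[:,0]-np.polyval(np.polyfit(s[:,1],s[:,0],1),s[:,1]),[1,99]))
for nm,m in(("red",(S>150)&((H<6)|(H>174))&(V>70)),("blue",(S>120)&(H>105)&(H<130)&(V>50))):
    m=m&reg&(z>.06)&(abs(L[...,0])<.06)
    if m.sum()>20: r=L[m];print(nm,m.sum(),"x'",np.percentile(r[:,0],[2,98]),"y'",np.percentile(r[:,1],[1,99]),"z",np.percentile(z[m],[2,98]))
E
python3 m2.py w1.npz
```

```text
yaw -0.09505447 x0 at y=.0323 0.6006337 fence z 0.06295084968513248 x' [-0.01599286  0.01298434]
bed z 0.01804493134167845 front of bed x' -0.17871597650522614
strip z 0.0820293703955394 y' [-0.11103805  0.18519535] fit [-0.0683977  -0.11764458] width [-0.0104541  0.0097012]
red 1131 x' [-0.03356044  0.00237823] y' [0.23593229 0.25409954] z [0.08562297 0.13166606]
blue 941 x' [-0.03000772  0.00600242] y' [0.07063425 0.08820817] z [0.08543587 0.13163049]
```

>>> {"op": "move_arm", "data": {"rows": [[1.45,0.85,0,8.5,0],[1.45,0.85,0,8.5,0],[1.45,0.85,0,8.5,0],[1.45,0.85,0,8.5,0],[1.45,0.85,0,8.5,0],[1.45,0.85,0,8.5,0],[1.45,0.85,0,8.5,0],[1.45,0.85,0,8.5,0]]}}

```text
time: 3.35
eef_pos: [0.6595, 0.275, 0.2707]
tcp_rot: [-0.013, 0.35, 0.936, -0.035]
force: [-0.4, -0.1, -0.2]
width: -0.0001
gripper_force: 0.0
```

```bash
python3 - <<'E'
from h import *
w=read_camera("wrist");save(w,"w2");np.savez("w2.npz",**w)
s=telemetry.get_state();print(s["eef_pos"],s["joints"],Rotation.from_quat(s["tcp_rot"],scalar_first=True).as_matrix())
E
python3 m2.py w2.npz
```

```text
[0.66068471 0.27622976 0.26916351] [ 0.40945618  0.61910408  0.74406903  1.76361932 -0.03259335  1.1191428 ] [[-7.59278140e-01  6.48904160e-01 -4.91944735e-02]
 [ 6.50766155e-01  7.57145157e-01 -5.68737410e-02]
 [ 3.41750174e-04 -7.51970867e-02 -9.97168632e-01]]
yaw -0.065387204 x0 at y=.0323 0.5998862 fence z 0.06296853411629669 x' [-0.01249291  0.01511989]
bed z 0.018029106494049624 front of bed x' -0.17377666550962273
strip z 0.08198823058345511 y' [-0.04394233  0.19027858] fit [-0.04395637 -0.11567939] width [-0.01042868  0.00982494]
red 1014 x' [-0.02594364  0.01091176] y' [0.23758893 0.25534527] z [0.08045094 0.13153484]
blue 935 x' [-0.02755957  0.00834228] y' [0.07231431 0.08989814] z [0.08454612 0.1312033 ]
```

>>> {"op": "move_arm", "data": {"rows": [[0,0,-1.95,4.6,0],[0,0,-1.95,4.6,0],[0,0,-1.95,4.6,0],[0,0,-1.95,4.6,0],[0,0,-1.95,4.6,0],[0,0,-1.95,4.6,0],[0,0,-1.95,4.6,0],[0,0,-1.95,4.6,0]]}}

```text
time: 4.2
eef_pos: [0.6584, 0.2743, 0.1142]
tcp_rot: [-0.001, 0.039, 0.999, -0.037]
force: [0.6, 0.1, -0.4]
width: -0.0
gripper_force: 0.0
```

>>> {"op": "move_arm", "data": {"rows": [[-0.8,0.06,0,0,0],[-0.8,0.06,0,0,0],[-0.8,0.06,0,0,0],[-0.8,0.06,0,0,0],[-0.8,0.06,0,0,0],[-0.8,0.06,0,0,0],[-0.8,0.06,0,0,0],[-0.8,0.06,0,0,0]]}}

```text
time: 5.0
eef_pos: [0.5943, 0.2797, 0.1154]
tcp_rot: [-0.001, 0.039, 0.999, -0.037]
force: [0.2, -0.2, -0.4]
width: -0.0002
gripper_force: 0.0
```

>>> {"op": "move_arm", "data": {"rows": [[0,0,4,0,0],[0,0,4,0,0],[-2.55,-3.3,0,0,0],[-2.55,-3.3,0,0,0],[-2.55,-3.3,0,0,0],[-2.55,-3.3,0,0,0],[-2.55,-3.3,0,0,0],[-2.55,-3.3,0,0,0]]}}

```text
time: 5.8
eef_pos: [0.4404, 0.0806, 0.1951]
tcp_rot: [-0.001, 0.039, 0.999, -0.037]
force: [-0.3, -2.0, 1.1]
width: 0.0003
gripper_force: 0.0
```

```bash
python3 - <<'E'
from h import *
w=read_camera("wrist");save(w,"w3");np.savez("w3.npz",**w)
s=telemetry.get_state();print(s["eef_pos"],s["joints"])
E
python3 m2.py w3.npz
```

```text
[0.43634166 0.07698631 0.19551653] [ 0.22308503 -0.0065696  -0.26122994  1.34070205 -0.07267766  0.30416778]
yaw -0.057888944 x0 at y=.0323 0.5933372 fence z 0.06258658642654219 x' [-0.01061841  0.0170011 ]
bed z 0.01789847210338713 front of bed x' -0.17272256104695857
strip z 0.0818345473066433 y' [-0.10649176  0.19069867] fit [-0.030194  -0.1110023] width [-0.00932204  0.01083633]
red 1126 x' [-0.03620686 -0.00747139] y' [0.23780926 0.25591202] z [0.06100181 0.08816995]
```

View pics/w3.png

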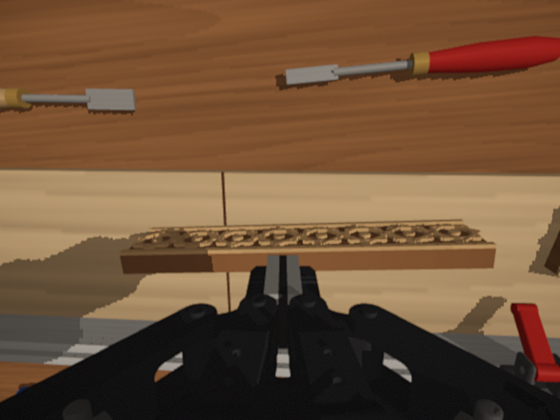

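The view from behind shows the strip from (122,262) to (494,255) and the red arm at (535,340), forward of its hinge and falling. Now I go down in front of the strip and push near its top.

>>> {"op": "move_arm", "data": {"rows": [[0,0,-4,0,0],[0,0,-4,0,0],[0,0,-3.9,0,0],[0.5,0,0,0,0],[0.5,0,0,0,0],[0.5,0,0,0,0],[0.5,0,0,0,0],[0.4,0,0,0,0]]}}

```text
time: 6.65
eef_pos: [0.4678, 0.0819, 0.0779]
tcp_rot: [0.0, 0.039, 0.999, -0.036]
force: [-0.3, -0.3, -0.6]
width: 0.0002
gripper_force: 0.2
```

>>> {"op": "move_arm", "data": {"rows": [[0.4,0,0,0,0],[0.4,0,0,0,0],[0.4,0,0,0,0],[0.4,0,0,0,0]]}}

```text
time: 7.05
eef_pos: [0.4824, 0.0816, 0.0763]
tcp_rot: [-0.001, 0.039, 0.999, -0.037]
force: [-0.2, 1.0, 0.4]
width: -0.0001
gripper_force: 0.0
```

Run:
```python
from h import *
w=read_camera("wrist");np.savez("w4.npz",**w);save(w,"w4")
s=telemetry.get_state();print(s["eef_pos"],s["force"]);P=world(w);z=P[...,2]
for v in range(215,300,6):
  print(v,[np.round(P[v,u]*1000).astype(int).tolist() for u in(180,400)])
```

```text
[0.4830207  0.08163422 0.07632992] [-0.13192352  0.09188442  0.70222812]
215 [[468, 13, 18], [476, 146, 19]]
221 [[472, 13, 19], [477, 145, 25]]
227 [[474, 14, 24], [479, 143, 30]]
233 [[476, 16, 31], [482, 143, 31]]
239 [[480, 15, 30], [483, 141, 40]]
245 [[480, 19, 40], [485, 141, 41]]
251 [[483, 19, 42], [488, 140, 44]]
257 [[483, 22, 50], [487, 138, 53]]
263 [[484, 24, 55], [488, 137, 57]]
269 [[486, 25, 59], [491, 137, 59]]
275 [[489, 25, 60], [492, 136, 62]]
281 [[489, 28, 67], [492, 134, 69]]
287 [[490, 29, 71], [493, 133, 72]]
293 [[493, 28, 71], [497, 134, 72]]
299 [[494, 30, 75], [496, 132, 78]]
```

The front face now runs from x=476 mm at the base to about 495 mm at the top, so the strip is tipping and near its balance point. I keep pushing.

>>> {"op": "move_arm", "data": {"rows": [[0.4,0,0,0,0],[0.4,0,0,0,0],[0.4,0,0,0,0],[0.4,0,0,0,0],[0.4,0,0,0,0],[0,0,0,0,0],[0,0,0,0,0],[0,0,0,0,0]]}}

```text
time: 7.9
eef_pos: [0.502, 0.0816, 0.0763]
tcp_rot: [-0.001, 0.039, 0.999, -0.037]
force: [-0.6, 0.5, 0.1]
width: 0.0
gripper_force: 0.0
```

>>> {"op": "move_arm", "data": {"rows": [[-2.5,-0.5,4,0,0.5],[-4,-0.5,2,0,0.7],[-4,-0.5,0,0,0.9],[-3,0,0,0,1],[0,0,0,0,1]]}}

```text
time: 8.4
eef_pos: [0.3638, 0.0662, 0.1366]
tcp_rot: [-0.001, 0.039, 0.999, -0.037]
force: [0.4, -0.4, 0.5]
width: 0.0726
gripper_force: 0.0
```

```bash
cat > m3.py <<'E'
from h import *
import sys
n=sys.argv[1]
w=read_camera("wrist");np.savez(n+".npz",**w);save(w,n)
s=telemetry.get_state();print(s["time"],s["eef_pos"],s["force"],s["width"])
P=world(w);z=P[...,2];d=w["depth"]
hsv=cv2.cvtColor(w["image"],cv2.COLOR_RGB2HSV);S=hsv[...,1].astype(int);H=hsv[...,0].astype(int);V=hsv[...,2]
ok=(d>0)&(P[...,0]>.4)&(P[...,0]<.75)&(P[...,1]>-.35)&(P[...,1]<.27)
top=(ok&(z>.029)&(z<.042)).astype(np.uint8)
top=cv2.morphologyEx(top,cv2.MORPH_OPEN,np.ones((5,5)))
k,l,st,_=cv2.connectedComponentsWithStats(top);i=1+np.argmax(st[1:,4])
p=P[l==i];print("strip top z",np.median(p[:,2]),"n",len(p))
(c,sz,a)=cv2.minAreaRect((p[:,:2]*1000).astype(np.float32));print("rect mm",c,sz,a); b=cv2.boxPoints((c,sz,a));print(b.round(1).tolist())
red=(S>150)&((H<6)|(H>174))&(V>60)&(abs(P[...,0]-.6)<.06)&(abs(P[...,1]-.28)<.05)&(d>0)
if red.sum()>20:print("red",np.percentile(P[red],[2,98],0).round(4).tolist())
fen=(d>0)&(abs(z-.063)<.004)&(S<70)&(P[...,0]>.54)&(P[...,0]<.68)
if fen.sum()>200:
    q=P[fen][:,:2].astype(np.float32);vx,vy,x0,y0=cv2.fitLine(q,cv2.DIST_HUBER,0,.01,.01).ravel();print("fence front x at y=0.03",x0+(.03-y0)*vx/vy-.0125,"slope",vx/vy)
E
python3 m3.py w5
```

```text
8.45 [0.36586895 0.06652903 0.13677423] [ 0.34828921 -1.42821606  0.44718821] 0.07888047635716292
strip top z 0.03566161444558133 n 3488
rect mm (505.5498962402344, 44.01272201538086) (164.3668212890625, 26.62189292907715) 89.1754150390625
[[491.1000061035156, -38.0], [517.7000122070312, -38.400001525878906], [520.0, 126.0], [493.3999938964844, 126.4000015258789]]
```

View pics/w5.png

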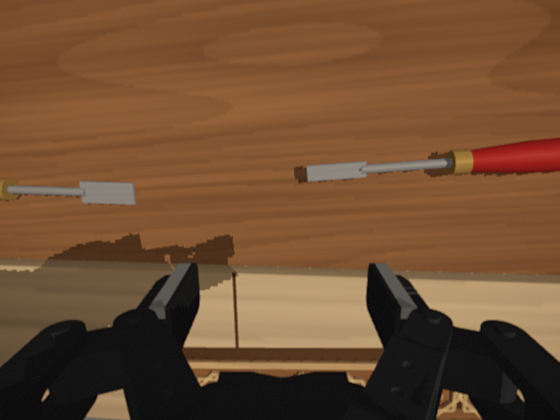

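The strip lies carving-up behind the open fingers, with its near edge along row 350. The kerf is at column 235. I check the height of the open fingertips and the overall state from the top and scene views.

```bash
python3 - <<'E'
from h import *
P=world(dict(np.load("w5.npz")))
for v,u in((272,185),(280,185),(272,380),(280,385)):print(v,u,P[v,u].round(4))
E
cat > m4.py <<'E'
from h import *
import sys
for n in("top","scene"):
    c=read_camera(n);np.savez(sys.argv[1]+n+".npz",**c);save(c,sys.argv[1]+n)
    P=world(c);z=P[...,2];hsv=cv2.cvtColor(c["image"],cv2.COLOR_RGB2HSV);H,S,V=[hsv[...,i].astype(int) for i in range(3)]
    th=-.075;R=np.array([[np.cos(th),-np.sin(th)],[np.sin(th),np.cos(th)]]);L=(P[...,:2]-[.588,.0323])@R
    m=(abs(z-.038)<.006)&(L[...,0]>-.12)&(L[...,0]<-.0)&(L[...,1]>-.2)&(L[...,1]<.26)
    m=cv2.morphologyEx(m.astype(np.uint8),cv2.MORPH_OPEN,np.ones((2,2)));k,l,st,_=cv2.connectedComponentsWithStats(m);i=1+np.argmax(st[1:,4])
    p=L[l==i];print(n,"strip n",len(p),"x'",np.percentile(p[:,0],[1,99]),"y'",np.percentile(p[:,1],[.5,99.5]),"z",np.median(z[l==i]),"rect",cv2.minAreaRect((p*1000).astype(np.float32)))
    r=(S>140)&((H<6)|(H>174))&(V>60)&(abs(L[...,0])<.08)&(abs(L[...,1]-.248)<.04)
    if r.any():print("  red x'",np.percentile(L[r][:,0],[2,98]),"y'",np.percentile(L[r][:,1],[2,98]),"z",np.percentile(z[r],[2,98]))
    b=(S>120)&(H>105)&(H<130)&(V>50)&(abs(L[...,0])<.08)&(abs(L[...,1]-.08)<.04)
    if b.any():print("  blue z",np.percentile(z[b],[2,98]))
E
python3 m4.py a
```

```text
272 185 [0.3493 0.0299 0.1608]
280 185 [0.3498 0.0319 0.1667]
272 380 [0.3552 0.1046 0.1554]
280 385 [0.3556 0.1053 0.1611]
top strip n 59 x' [-0.08735245 -0.0565206 ] y' [0.10629789 0.1584774 ] z 0.035670879391252575 rect ((-72.97393035888672, 132.44793701171875), (30.813142776489258, 52.553985595703125), 3.643404960632324)
  red x' [-0.02093557 -0.00431846] y' [0.24008386 0.25638799] z [0.05985172 0.09034238]
  blue z [0.12777811 0.13405392]
scene strip n 1482 x' [-0.09910498 -0.02391422] y' [-0.09782372  0.19794357] z 0.036463109261311244 rect ((340.3381652832031, 81.73770904541016), (891.136962890625, 299.77313232421875), 4.6173858642578125)
  red x' [-0.01753157 -0.0027317 ] y' [0.24117806 0.25805252] z [0.06768243 0.09255205]
  blue z [0.07236473 0.13434078]
```

Red hangs down, blue is up and the strip is flat. It needs about 40 mm to the left and 25–35 mm forward. I lower the open fingers in front of it.

>>> {"op": "move_arm", "data": {"rows": [[2.5,0.7,-2.5,0,1],[2.5,0.7,-2.5,0,1],[2.5,0.7,-2.5,0,1],[0,0,-1.5,0,1],[0,0,-1,0,1],[0,0,-0.8,0,1],[0,0,-0.4,0,1],[0,0,0,0,1]]}}

```text
time: 9.35
eef_pos: [0.442, 0.0875, 0.0243]
tcp_rot: [-0.001, 0.039, 0.999, -0.037]
force: [0.1, 0.2, 0.3]
width: 0.085
gripper_force: 0.0
```

```bash
python3 m3.py w6
python3 - <<'E'
from h import *
c=dict(np.load("w6.npz"));P=world(c)
g=(P[...,2]<.1)&(P[...,2]>.02)&(c["image"].max(2)<75)&(P[...,0]<.47)
for s in(0,1):
    m=g.copy(); m[:,:280]&=(s==0); m[:,280:]&=(s==1); p=P[m]
    if len(p): print(s,len(p),"lowest",p[np.argsort(p[:,2])[:3]].round(4).tolist())
E
```

```text
9.4 [0.4422408  0.08755691 0.02478021] [-0.64610035  0.69261507 -0.19616383] 0.08525174546911837
strip top z 0.037142996641123555 n 424
rect mm (508.3126525878906, -20.331283569335938) (8.358298301696777, 20.777236938476562) 12.658012390136719
[[502.0, -11.100000381469727], [506.5, -31.399999618530273], [514.7000122070312, -29.600000381469727], [510.1000061035156, -9.300000190734863]]
0 11436 lowest [[0.4424, 0.0441, 0.0402], [0.4437, 0.0439, 0.0403], [0.4385, 0.0444, 0.0404]]
1 13103 lowest [[0.3399, 0.1839, 0.0201], [0.3413, 0.1839, 0.0204], [0.3404, 0.1836, 0.0207]]
```

>>> {"op": "move_arm", "data": {"rows": [[0,0,-0.8,0,1],[0,0,-0.4,0,1],[0.9,-0.07,0,0,1],[0.9,-0.07,0,0,1],[0.9,-0.07,0,0,1],[0.9,-0.07,0,0,1],[0.9,-0.07,0,0,1],[0.9,-0.07,0,0,1]]}}

```text
time: 10.2
eef_pos: [0.4965, 0.0834, 0.0123]
tcp_rot: [-0.002, 0.039, 0.999, -0.037]
force: [-2.5, -0.7, 1.5]
width: 0.0857
gripper_force: 1.5
```

>>> {"op": "move_arm", "data": {"rows": [[0.4,-0.03,0,0,1],[0.4,-0.03,0,0,1],[0.3,-0.02,0,0,1]]}}

```text
time: 10.5
eef_pos: [0.5072, 0.0825, 0.0122]
tcp_rot: [-0.001, 0.039, 0.999, -0.037]
force: [-1.6, 0.1, 1.0]
width: 0.0853
gripper_force: 1.0
```

>>> {"op": "move_arm", "data": {"rows": [[0.25,-0.02,0,0,1],[0.25,-0.02,0,0,1],[0.2,0,0,0,1],[0.2,0,0,0,1]]}}

```text
time: 10.9
eef_pos: [0.516, 0.0821, 0.0122]
tcp_rot: [-0.001, 0.039, 0.999, -0.037]
force: [-7.7, -0.4, 3.5]
width: 0.0855
gripper_force: 4.3
```

>>> {"op": "move_arm", "data": {"rows": [[0.2,0,0,0,1],[0.2,0,0,0,1],[0.1,0,0,0,1]]}}

```text
time: 11.2
eef_pos: [0.5159, 0.0822, 0.0121]
tcp_rot: [-0.006, 0.038, 0.999, -0.037]
force: [-22.0, 0.8, 16.3]
width: 0.0857
gripper_force: 11.0
```

>>> {"op": "move_arm", "data": {"rows": [[-2,0,0,0,1],[-1,0,4,0,0.5],[0,0,4,0,0],[1.1,-3.9,0,0,0],[1.1,-3.9,0,0,0],[1.1,-3.9,0,0,0],[1.1,-3.9,0,0,0],[1.1,-3.9,0,0,0]]}}

```text
time: 12.0
eef_pos: [0.547, -0.1145, 0.0929]
tcp_rot: [-0.0, 0.039, 0.999, -0.037]
force: [0.3, -0.2, -0.1]
width: -0.0004
gripper_force: 0.0
```

```bash
python3 m3.py w7; python3 m4.py b
```

```text
12.05 [ 0.54861296 -0.11956353  0.09287726] [ 2.77048942 -3.36142506 -0.18808318] 8.314150903727226e-05
strip top z 0.03634440377534773 n 22291
rect mm (552.6038818359375, -26.609466552734375) (145.2635040283203, 68.23567199707031) 85.65076446533203
[[513.0999755859375, -96.4000015258789], [581.0999755859375, -101.5999984741211], [592.0999755859375, 43.20000076293945], [524.0999755859375, 48.400001525878906]]
fence front x at y=0.03 0.5813088 slope 0.070950784
top strip n 90 x' [-0.1251031  -0.00605068] y' [-0.09256573 -0.05229256] z 0.0360538424251452 rect ((-65.09696960449219, -66.36300659179688), (38.40900421142578, 123.63776397705078), 80.2301025390625)
  red x' [-0.02088677 -0.00492539] y' [0.23976131 0.256691  ] z [0.06937642 0.09673275]
  blue z [0.12096359 0.125065  ]
scene strip n 1031 x' [-0.06565167  0.00143807] y' [-0.09953459  0.19588892] z 0.03692849091043793 rect ((353.46563720703125, 79.98272705078125), (866.4879760742188, 301.85394287109375), 4.851054668426514)
  red x' [-0.01618932 -0.00261682] y' [0.24127979 0.25806754] z [0.06544703 0.09284053]
  blue z [0.07258359 0.13472664]
```

View pics/w7.png

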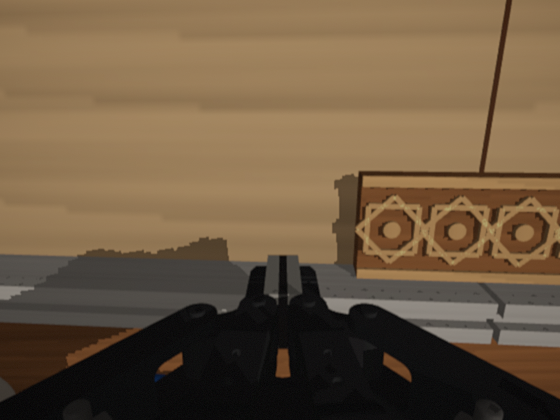

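The strip lies flush along the fence, with its right end at (358,175–275) and the finger just beyond it. Now I lower the finger and push left along the fence.

>>> {"op": "move_arm", "data": {"rows": [[-0.3,0,-3,0,0],[0,0,-2.6,0,0],[0,0,-1,0,0],[0.05,0.7,0,0,0],[0.05,0.7,0,0,0],[0.05,0.7,0,0,0],[0.05,0.7,0,0,0],[0.05,0.6,0,0,0]]}}

```text
time: 12.95
eef_pos: [0.5465, -0.0786, 0.0275]
tcp_rot: [-0.0, 0.039, 0.999, -0.038]
force: [0.1, -4.5, 2.6]
width: 0.0003
gripper_force: 2.4
```

>>> {"op": "move_arm", "data": {"rows": [[0.03,0.4,0,0,0],[0.03,0.3,0,0,0]]}}

```text
time: 13.15
eef_pos: [0.5469, -0.0721, 0.0272]
tcp_rot: [-0.0, 0.039, 0.999, -0.038]
force: [-1.2, -5.0, 4.7]
width: -0.0003
gripper_force: 2.7
```

>>> {"op": "move_arm", "data": {"rows": [[0.02,0.2,0,0,0],[0.02,0.2,0,0,0],[0.02,0.2,0,0,0]]}}

```text
time: 13.45
eef_pos: [0.5472, -0.0664, 0.0269]
tcp_rot: [-0.001, 0.04, 0.999, -0.037]
force: [0.6, -5.2, 6.1]
width: -0.0002
gripper_force: 2.9
```

>>> {"op": "move_arm", "data": {"rows": [[0.01,0.15,0,0,0],[0.01,0.15,0,0,0]]}}

```text
time: 13.65
eef_pos: [0.5474, -0.0634, 0.0269]
tcp_rot: [-0.001, 0.04, 0.999, -0.037]
force: [-0.3, -4.9, 4.7]
width: 0.0
gripper_force: 2.8
```

>>> {"op": "move_arm", "data": {"rows": [[0.03,0.4,0,0,0],[0.03,0.4,0,0,0],[0.03,0.4,0,0,0],[0.03,0.4,0,0,0]]}}

```text
time: 14.05
eef_pos: [0.5486, -0.0474, 0.0269]
tcp_rot: [-0.001, 0.04, 0.999, -0.037]
force: [-0.9, -5.8, 5.2]
width: 0.0002
gripper_force: 2.9
```

>>> {"op": "move_arm", "data": {"rows": [[0.02,0.2,0,0,0],[0.02,0.2,0,0,0],[0.02,0.15,0,0,0]]}}

```text
time: 14.35
eef_pos: [0.549, -0.0417, 0.0267]
tcp_rot: [-0.001, 0.04, 0.999, -0.037]
force: [-1.0, -5.5, 5.5]
width: 0.0001
gripper_force: 2.8
```

>>> {"op": "move_arm", "data": {"rows": [[0.01,0.15,0,0,0],[0.01,0.15,0,0,0]]}}

```text
time: 14.55
eef_pos: [0.5492, -0.0391, 0.0267]
tcp_rot: [-0.001, 0.04, 0.999, -0.038]
force: [-1.2, -10.3, 6.4]
width: 0.0
gripper_force: 5.0
```

>>> {"op": "move_arm", "data": {"rows": [[0.01,0.1,0,0,0],[0.01,0.1,0,0,0]]}}

```text
time: 14.75
eef_pos: [0.5492, -0.0388, 0.0267]
tcp_rot: [-0.001, 0.04, 0.998, -0.04]
force: [-2.1, -14.4, 5.5]
width: 0.0001
gripper_force: 7.5
```

```bash
python3 m4.py c
```

```text
top strip n 113 x' [-0.04706757 -0.00611844] y' [0.05619577 0.19354543] z 0.03531086886366386 rect ((-189.7787628173828, 58.68603515625), (449.9306640625, 69.9054946899414), 28.42818260192871)
  red x' [-0.01997303 -0.00507487] y' [0.24030552 0.25599329] z [0.06508056 0.09560465]
  blue z [0.12448825 0.13277276]
scene strip n 1010 x' [-0.06448777  0.00523355] y' [-0.05398537  0.26596677] z 0.03705581476666797 rect ((309.4233703613281, 237.04891967773438), (879.7171020507812, 295.053955078125), 22.243581771850586)
  red x' [-0.01932371 -0.00338658] y' [0.2412561  0.25804473] z [0.06253104 0.09102457]
  blue z [0.07043916 0.13533924]
```

The force rose to 14 N and motion stopped: the strip is against the stop. I back off and re-press it squarely to the fence with the open fingers.

>>> {"op": "move_arm", "data": {"rows": [[-0.1,-1,0,0,0],[-0.1,-1.5,0,0,0],[0,0,4,0,0],[0,0,4,0,0],[-2.2,4,0,0,0.5],[-2.2,4,0,0,1],[-1.5,4,0,0,1],[-1.1,4,0,0,1]]}}

```text
time: 15.65
eef_pos: [0.4757, 0.0996, 0.1061]
tcp_rot: [-0.002, 0.04, 0.999, -0.036]
force: [1.0, 0.1, -0.0]
width: 0.0577
gripper_force: 0.0
```

>>> {"op": "move_arm", "data": {"rows": [[0,2.8,-2,0,1],[0,0,-3,0,1],[0,0,-2.5,0,1],[0,0,-1.4,0,1],[0,0,-0.5,0,1],[0,0,0,0,1]]}}

```text
time: 16.25
eef_pos: [0.4765, 0.1263, 0.0116]
tcp_rot: [-0.002, 0.039, 0.999, -0.037]
force: [0.0, -0.6, -0.1]
width: 0.0854
gripper_force: 0.0
```

```bash
python3 m3.py w8|head -1; python3 m4.py d
```

```text
16.3 [0.47720974 0.12646393 0.01240863] [ 0.52833623 -0.09311209 -0.19107231] 0.08522877999649678
top strip n 87 x' [-0.06837077 -0.02829431] y' [-0.00746606  0.03813222] z 0.035180913237552014 rect ((-46.86559295654297, 14.647698402404785), (41.972110748291016, 44.984291076660156), 3.262598991394043)
  red x' [-0.02068926 -0.00433839] y' [0.23919563 0.25744124] z [0.05905202 0.09864891]
  blue z [0.12515274 0.13545144]
scene strip n 1084 x' [-0.06503112  0.00451127] y' [-0.0524285   0.24361197] z 0.037076829146968415 rect ((352.41046142578125, 105.75901794433594), (848.5790405273438, 299.10406494140625), 1.5873252153396606)
  red x' [-0.01629094 -0.00311547] y' [0.24130487 0.25805714] z [0.07002334 0.09436167]
  blue z [0.0708135  0.13519514]
```

>>> {"op": "move_arm", "data": {"rows": [[0.8,-0.06,0,0,1],[0.8,-0.06,0,0,1],[0.8,-0.06,0,0,1],[0.7,-0.05,0,0,1],[0.4,-0.03,0,0,1],[0.3,-0.02,0,0,1]]}}

```text
time: 17.0
eef_pos: [0.5157, 0.1238, 0.0122]
tcp_rot: [-0.001, 0.039, 0.999, -0.037]
force: [0.9, -0.2, -0.3]
width: 0.0856
gripper_force: 0.0
```

>>> {"op": "move_arm", "data": {"rows": [[0.2,0,0,0,1],[0.2,0,0,0,1],[0.15,0,0,0,1]]}}

```text
time: 17.3
eef_pos: [0.5192, 0.1238, 0.0122]
tcp_rot: [-0.003, 0.039, 0.999, -0.037]
force: [-8.3, -1.6, 6.6]
width: 0.0855
gripper_force: 4.4
```

>>> {"op": "move_arm", "data": {"rows": [[0.15,0,0,0,1],[0,0,0,0,1],[-0.7,0.05,0,0,1],[-1.5,0.1,0,0,1],[-2,0,3,0,1],[-1,0,5,0,1],[0,0,5,0,1],[0,0,5,0,1]]}}

```text
time: 18.1
eef_pos: [0.4697, 0.1253, 0.1934]
tcp_rot: [-0.001, 0.039, 0.999, -0.037]
force: [0.8, -0.5, 1.3]
width: 0.0852
gripper_force: 0.0
```

>>> {"op": "move_arm", "data": {"rows": [[-2,0,3,0,0],[-3,0,2,0,0],[-3,0,2,0,0],[0,0,0,0,0],[0,0,0,0,0]]}}

```text
time: 18.6
eef_pos: [0.3907, 0.1256, 0.2619]
tcp_rot: [0.0, 0.039, 0.999, -0.036]
force: [-0.2, -0.9, -0.3]
width: 0.0123
gripper_force: 0.0
```

```bash
python3 m3.py w9; python3 m4.py e
python3 - <<'E'
from h import *
t=cv2.imread("pics/escene.png")[170:290,140:410];w=cv2.imread("pics/w9.png")
cv2.imwrite("pics/fin.png",np.vstack([cv2.resize(t,(560,249),interpolation=cv2.INTER_CUBIC),cv2.resize(w,(440,330))[:, :].copy() if 0 else cv2.copyMakeBorder(cv2.resize(w,(440,330)),0,0,60,60,0)]))
E
```

```text
18.65 [0.39082315 0.12554958 0.26108869] [ 0.37342386 -0.77307109 -0.61994714] 0.00447173341240659
strip top z 0.03631148829731223 n 1473
rect mm (560.0985107421875, 93.7450942993164) (39.082427978515625, 66.19953918457031) 86.33190155029297
[[525.7999877929688, 76.4000015258789], [591.9000244140625, 72.0999984741211], [594.4000244140625, 111.0999984741211], [528.2999877929688, 115.4000015258789]]
fence front x at y=0.03 0.58277154 slope 0.0697135
top strip n 87 x' [-0.06162891 -0.00571236] y' [-0.06360156 -0.02126795] z 0.035492838732393395 rect ((-28.436222076416016, -45.91071319580078), (58.96046829223633, 38.29245376586914), 21.801023483276367)
  red x' [-0.01970851 -0.00442719] y' [0.23987053 0.25651905] z [0.05804442 0.0961649 ]
  blue z [0.09337391 0.13418099]
scene strip n 1062 x' [-0.06504441  0.00354037] y' [-0.053077    0.24208887] z 0.03684154459674249 rect ((353.45355224609375, 105.28617858886719), (847.0477905273438, 298.6130065917969), 1.6884188652038574)
  red x' [-0.01742027 -0.00398209] y' [0.24122415 0.2580435 ] z [0.06708059 0.0922802 ]
  blue z [0.06894831 0.13763757]
```

View pics/fin.png

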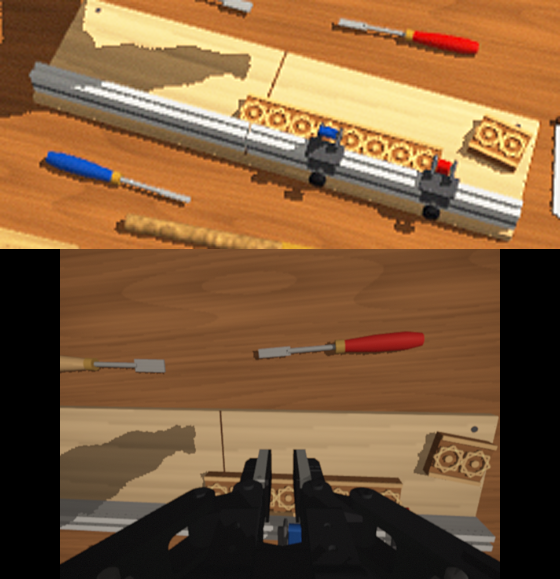

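The combined picture shows, in the top part, the strip carving-up along the fence with its left end at the red arm (440,165) and blue up at (328,130). The gouges and cut piece have not moved. In the scene view, the strip's left end is at y' 0.242 and the stop face at 0.241, so they touch. Handing in.

```bash
python3 -c "
from station import env
print(env.job_done())"
```

```text
the job is handed in; nothing more can be done
None
```

I handed the job in after about 19 s of the 59 s allowed; no verdict came back. In the last camera views the red stop was down, the blue stop up, and the strip flat and carving-up along the fence with its left end at the red stop.

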